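# Set the air valve of the chasing handpiece five clicks open

### The arm

A 6-joint arm with a two-finger parallel gripper is mounted at the origin on the work surface. World frame = base frame: x ahead of the robot, y to its left, z up, the work surface at z = 0. Lengths are in m, angles in rad, forces in N, time in s.
With the tool pointing down it reaches from about 0.375 to 0.975 m from the base axis. Payload 3.8 kg.
Tool frame: the origin (TCP) lies between the finger pads; the fingertips stand 25 mm ahead of it and the grasp point (between the pads) lies 6 mm ahead of it; z points along the fingers, y is the direction in which the jaws open and shut (so a half turn about z gives the same grasp; the last joint's range is limited). The gripper opens to 85 mm and grips with 20 to 120 N. Pads are 22 mm wide; open, the fingers measure 114 mm over their backs; the gripper's body (76 mm by 85 mm) begins 54 mm behind the grasp point. The pads swing forward as they close: fully open they stand 13 mm farther back than shut.
Start: joints at [-1.387, 0.264, 1.604, -0, 1.274, -0.037], TCP at [0.148, -0.659, 0.256] pointing down, gripper open.
Joint ranges: [-2.63, 2.63], [-0.94, 2.18], [0.31, 2.57], [-1.31, 4.45], [0, 2.66], [-2.55, 2.55]. Speed limits (rad/s): [2.57, 2.57, 3.14, 3.14, 3.14, 3.14].

### API

Orientations are given as a rotation vector (axis times angle).
In Python, from workcell import bot, cams, job gives the robot as it stands.
- The arm moves only by the tool apply_moves, never from a script. Its argument "targets" is a list of rows, each an object of numbers: "dx", "dy", "dz": the shift along the tool's x, y, z in units of 30 mm (1.0 is 30 mm); "wx", "wy", "wz": the turn, a rotation vector about the tool's x, y, z in units of 6 degrees (1.0 is 6 degrees); "jaw": the opening, from 0 (shut) to 1 (fully open). In form: [{"dx": .., "dy": .., "dz": .., "wx": .., "wy": .., "wz": .., "jaw": ..}, ...]. A call has 1 to 5 rows; each row shifts and turns the commanded pose from where the row before left it, along the tool's axes as they then stand; what a row does not reach is not made up. A row lasts 1/10 s, in which the tool goes at most 50 mm and 8.59 degrees, less where a joint would pass 70% of its speed; a pose out of reach is approached as far as the arm can. A call is refused whole if a number of a shift passes 1 or a number of a turn 1, either way. A call with a gripper value outside its range is refused whole. The fingers move at their own pace and stop on an object; "newtons" is the grip in N (left out, the last holds). Time passes only in rows, so rows that do not move let the fingers close. It gives the time, the measured TCP pose, the force and the opening at its end, in the units of the state.
- bot.read_state(): the state, without advancing time (a new reading comes with each control period).
- cams.read_camera(name): name is "side" or "top" or "wrist"; returns a dict with "color" (400x640x3 uint8, red, green, blue), "range_z" (400x640 float32, m along the optical axis (not along the pixel's ray), 0 where there is no reading), "fx", "fy", "cx", "cy" (pixels), "dist_coeffs" ([k1, k2, p1, p2, k3] as OpenCV has them; the pictures are not rectified), "eye" and "rotation" of the camera in the world; the wrist camera has in their place "T_tool_cam" (4x4, takes a point from camera to tool coordinates, whose origin is the TCP and whose axes are the flange's). Camera axes: x right, y down, z forward; pixel columns grow to the right and rows downward; lengths in m; the calibration is good to about 2 mm. A picture is of the moment at which its call begins: read the wrist's pose just before it.
- job.finish_job(): hands the job in, once; it reports no verdict.
The state is a dict: "time": time; "q": joint angles; "joint_vel": joint speeds; "joint_torque": joint torques, N m; "tool_pos": TCP position; "tcp_rot": TCP orientation; "wrist_force": force on the tool from outside, world axes, zero at the start; "torque": the same for the moment, N m; "width": opening from 0.0 (shut) to 1.0 (fully open).
Only numpy, scipy, OpenCV 4.12 (cv2) and the standard library are available. Lean on these libraries where they do the work, as an engineer would, in place of code of your own. Each camera call takes 0.05 s, during which the arm holds its last target.

### The job

Pull the push-lock knob of the air flow valve up to unlock it, wind it clockwise until it gently meets its closed stop without jamming it, then open it anticlockwise by exactly five clicks, never going past the fifth. Push the knob fully home again to lock it and let go, leaving the other things on the bench as they lie.

Things in the scene. Friction and masses are not known exactly. Their poses are not given: they have to be found in the camera images.
- knob_mid (a point): Half-way up the valve's black ribbed round knob, on its vertical axis; knob 40 mm across, 36 mm tall, top 18 mm above this point. The point rides up and down with the knob but does not turn. Locked (home) it is 30 mm above block_top, pulled up 38 mm. The knob snaps between and stays in either; about 12 N pulls it up, 5 N pushes it down (only when it rests in a click).
- collar: Sleeve the knob turns on; does not turn, origin at the knob's lower edge on its axis. Pushed home the knob cannot turn; up, it turns in clicks of 18 degrees: clockwise from above closes, anticlockwise opens. A click resists with up to 0.2 Nm, past its middle helps along with as much, then drops in a notch, where the knob centres itself when let go.
- block_top (a point): Centre of the top of the valve's metal block, on the knob's axis, 58 mm above the bench; z up. Block 66 x 66 mm; a brass neck 33 mm across, 10 mm tall, stands on it under the knob. A pipe leaves its +x side at 33 mm height and enters the bench 98 mm out; a coupler reaches 71 mm out on -x. Bolted to the bench by a 110 x 84 mm foot plate.
- stop: Closed-end stop inside the block, unseen; origin on the knob's axis at bench height. Turned clockwise, the knob meets it 2 degrees past click 0 (closed), and the torque then climbs steeply above that of any click. 0.3 to 0.4 Nm in all is a sure, gentle touch; 0.85 Nm jams it (30 N on the stop).
- nut_mid (a point): Nut on the knob's screw, inside the knob, unseen. It does not turn; it rises 0.2 mm with each click that the valve is opened, measured from nut_closed along z. The reading is far coarser than a click, so the clicks must be felt.
- nut_closed (a point): Where the nut stands with the valve at click 0 (closed); z up; rides up and down with the knob. The valve starts locked, one to four clicks open (not told which).
- hammer: Bystander: chasing hammer lying on the bench, 240 mm long, wooden handle 25 mm at its end, steel head 60 mm; head to +x, origin under the middle of the handle.
- handpiece: Bystander: air chasing handpiece, 178 mm long and 22 mm thick, lying along x (its tool point to +x) on a black rubber rest 70 x 50 mm; 34 mm tall, origin under the rest.
- punch_block: Bystander: wooden block 130 x 80 x 60 mm with seven steel punches standing up to 126 mm above the bench; origin under its centre.
- pitch_bowl: Heavy iron pitch bowl with a copper relief, 180 mm across and up to 130 mm tall, fixed on its ring; origin under its centre.

How it is judged:
On the way, in this order (a step that is already met when the one before it is completed fails the run):
1. the knob is pulled up (z of knob_mid in the frame of block_top above 0.035 m), for 0.1 s.
2. the knob, still up, is wound back to closed (within a quarter click of click 0) (z of nut_mid in the frame of nut_closed below 5e-05 m and z of knob_mid in the frame of block_top above 0.035 m), for 0.1 s.
3. the knob, still up, is opened to the fifth click (z of nut_mid in the frame of nut_closed above 0.00093 m and z of knob_mid in the frame of block_top above 0.035 m), for 0.1 s.
At the end, for the whole second after the job is handed in: The valve stands at the fifth click from closed (nut 0.93 to 1.07 mm above nut_closed, a third of a click either way), the knob is pushed home (knob_mid less than 31.1 mm above block_top), and hammer, handpiece and punch block lie within 15 mm of where they were (z of nut_mid in the frame of nut_closed between 0.00093 and 0.00107 m and z of knob_mid in the frame of block_top below 0.0311 m and distance of each of hammer, handpiece, punch_block from where it was at the start of the episode below 0.015 m); the robot touches nothing.
It fails at once if the valve is opened past the fifth click (half a click or more beyond it) (z of nut_mid in the frame of nut_closed above 0.0011 m).
It fails at once if the closed stop is jammed (contact force between stop and anything else above 30 N).
It fails at once if a bystander is moved (distance of any of hammer, handpiece, punch_block from where it was at the start of the episode above 0.015 m).
It also fails if it takes over 70 s, if anything falls off the work surface, if the arm or the gripper's body presses on something with over 40 N, if the wrist force passes 120 N, or if a joint passes its speed limit or range.

## Working session

There is one attempt and no reset: what is moved stays moved. The work goes in short steps, Python scripts to look and compute and a tool call to move; the robot and the scene stay as the last step left them, time stands still between calls to the robot, and variables do not carry over. Pictures are saved under pics/ and viewed, and the job is handed in when it is done.

Besides the shell and the picture viewer there is one more tool, called after "Call:" as a command line: name --argument value ..., lists and objects as JSON in quotes. apply_moves: Moves the arm, as the interface text tells. Its arguments: {"type":"object","properties":{"targets":{"type":"array"},"newtons":{"type":"number"}},"required":["targets"]}

```bash
mkdir -p pics; ls; cat > h.py <<'E'
import numpy as np, cv2
from workcell import bot, cams, job
from scipy.spatial.transform import Rotation as R
def cam(n):
    s=bot.read_state(); c=cams.read_camera(n)
    if n=='wrist':
        T=np.eye(4);T[:3,:3]=R.from_rotvec(s['tcp_rot']).as_matrix();T[:3,3]=s['tool_pos']
        T=T@np.array(c['T_tool_cam']); c['eye']=T[:3,3]; c['rotation']=T[:3,:3]
    c['K']=np.array([[c['fx'],0,c['cx']],[0,c['fy'],c['cy']],[0,0,1.]])
    c['R']=np.array(c['rotation']);c['eye']=np.array(c['eye']);return c
def ray(c,u,v):
    p=cv2.undistortPoints(np.array([[[u,v]]],float),c['K'],np.array(c['dist_coeffs'],float))[0,0]
    return c['R']@np.array([p[0],p[1],1.])
def plane(c,u,v,z):
    d=ray(c,u,v); return c['eye']+d*(z-c['eye'][2])/d[2]
def depthpt(c,u,v):
    return c['eye']+ray(c,u,v)*c['range_z'][int(v),int(u)]
E
python3 - <<'E'
from h import *
s=bot.read_state();print({k:np.round(v,3) for k,v in s.items()})
for n in('side','top','wrist'):
    c=cam(n);cv2.imwrite(f'pics/{n}0.png',c['color'][:,:,::-1]);print(n,c['eye'],c['R'].round(3).tolist(),c['fx'],c['rotation'] is None)
E
```

```text
pics
{'time': np.float64(0.0), 'q': array([-1.387,  0.265,  1.605, -0.   ,  1.274, -0.037]), 'joint_vel': array([ 0.   , -0.   , -0.002,  0.001,  0.001,  0.001]), 'joint_torque': array([ 0.0000e+00, -5.1511e+01, -3.6731e+01, -0.0000e+00,  1.3000e-02,
       -0.0000e+00]), 'tool_pos': array([ 0.148, -0.658,  0.255]), 'tcp_rot': array([-3.12 , -0.346,  0.   ]), 'wrist_force': array([0.44 , 0.579, 0.094]), 'torque': array([-0.038,  0.039, -0.004]), 'width': np.float64(0.997)}
side [0.41669932 0.90387993 0.90295579] [-0.233, 2.813, -1.252] 442.29148962752953 False
top [0.40510567 0.0098912  1.47887188] [-2.2, 2.139, -0.076] 451.25330800022084 False
wrist [ 0.21522792 -0.64239304  0.37237832] [[0.218, -0.937, -0.271], [-0.976, -0.21, -0.059], [-0.002, 0.278, -0.961]] 277.0858943705713 False
```

```bash
sed -i "s/    c\['R'\]=np.array(c\['rotation'\]);/    r=np.array(c['rotation']); c['R']=R.from_rotvec(r).as_matrix() if r.ndim==1 else r; /" h.py; cat h.py | sed -n 9,12p
```

```text
c['K']=np.array([[c['fx'],0,c['cx']],[0,c['fy'],c['cy']],[0,0,1.]])
    r=np.array(c['rotation']); c['R']=R.from_rotvec(r).as_matrix() if r.ndim==1 else r; c['eye']=np.array(c['eye']);return c
def ray(c,u,v):
    p=cv2.undistortPoints(np.array([[[u,v]]],float),c['K'],np.array(c['dist_coeffs'],float))[0,0]
```

View pics/side0.png

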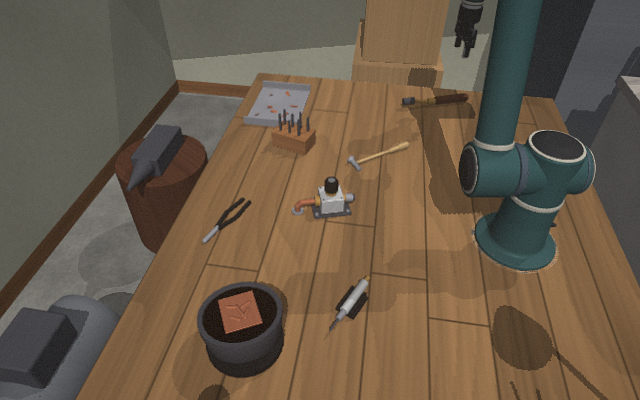

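View pics/top0.png

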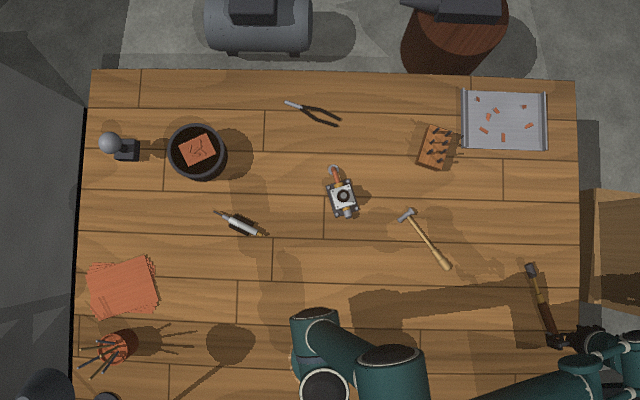

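View pics/wrist0.png

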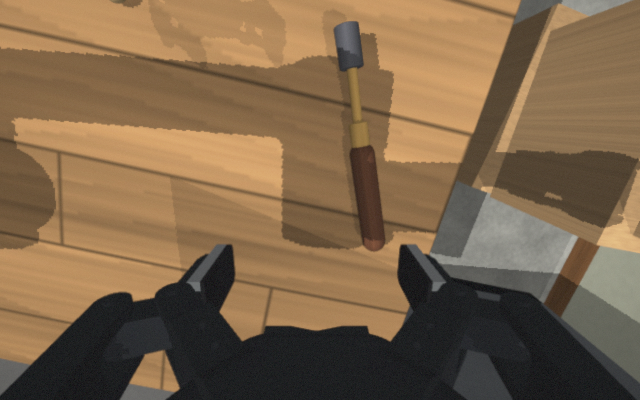

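The top view shows the valve knob at about (343,196), with the hammer to its right (405-450, 210-270), the handpiece to its left at (240,222) and the pitch bowl at (197,150). In the side view the knob is at (331,183).

```bash
python3 - <<'E'
from h import *
ct=cam('top');cs=cam('side')
for c,n,(u0,u1,v0,v1) in((ct,'t',(300,390,155,235)),(cs,'s',(280,370,165,225))):
    im=c['color'][v0:v1,u0:u1,::-1];cv2.imwrite(f'pics/{n}z.png',cv2.resize(im,None,fx=7,fy=7,interpolation=cv2.INTER_NEAREST))
    g=im.max(2); m=(g<65).astype(np.uint8)
    n_,l,st,ce=cv2.connectedComponentsWithStats(m)
    for i in range(1,n_):
        if st[i,4]>20: print(n,st[i]+[u0,v0,0,0,0],ce[i]+[u0,v0])
print(depthpt(ct,343,196),plane(ct,343,196,.106), depthpt(cs,331,184), plane(cs,331,178,.106))
E
```

```text
t [340 180  14  15  31] [346.93548387 184.67741935]
t [337 190  13  12  72] [342.69444444 195.81944444]
t [350 196   8  16  39] [353.35897436 205.41025641]
s [325 177  13  17 152] [330.96052632 186.04605263]
[ 0.51580457 -0.04482142  0.10996438] [ 0.51612516 -0.04497987  0.106     ] [ 0.51965927 -0.02571115  0.10515309] [ 0.52311712 -0.05051096  0.106     ]
```

View pics/tz.png

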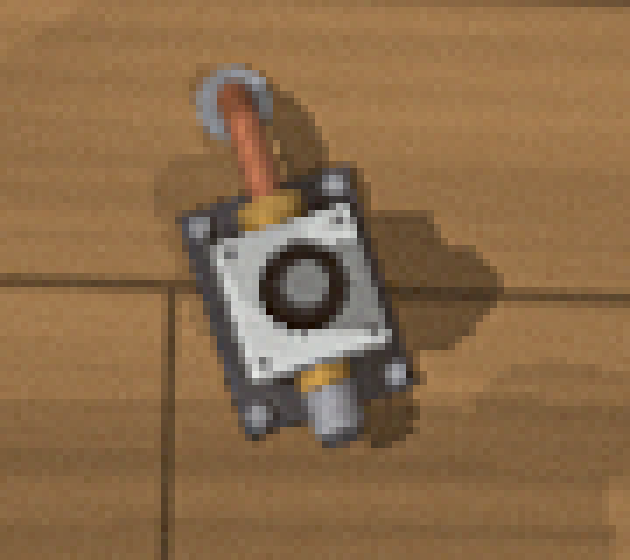

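View pics/sz.png

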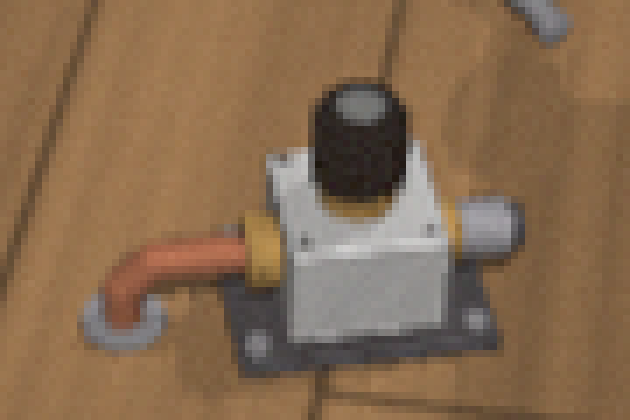

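```bash
cat >> h.py <<'E'
def tri(c1,p1,c2,p2):
    d1=ray(c1,*p1);d2=ray(c2,*p2);d1/=np.linalg.norm(d1);d2/=np.linalg.norm(d2)
    A=np.c_[d1,-d2];t=np.linalg.lstsq(A,c2['eye']-c1['eye'],rcond=None)[0]
    a=c1['eye']+t[0]*d1;b=c2['eye']+t[1]*d2;return (a+b)/2,np.linalg.norm(a-b)
def plan(goal,yaw=None):
    s=bot.read_state();M=R.from_rotvec(s['tcp_rot']).as_matrix();d=np.array(goal)-s['tool_pos']
    print('tool',s['tool_pos'].round(4),'toolx',M[:,0].round(3),'toolz',M[:,2].round(3),'units',(M.T@d/.03).round(3),'yaw(toolx)',np.degrees(np.arctan2(M[1,0],M[0,0])).round(2),'q',s['q'].round(3))
def st():
    s=bot.read_state();print('t',round(float(s['time']),2),'F',s['wrist_force'].round(2),'T',s['torque'].round(3),'p',s['tool_pos'].round(4),'w',round(float(s['width']),3),'q6',s['q'][5].round(4))
E
python3 - <<'E'
from h import *
ct=cam('top');cs=cam('side')
print(tri(ct,(343.1,195.2),cs,(331.1,179.2)))
plan([.518,-.045,.25])
E
```

```text
(array([ 0.52033797, -0.04515309,  0.1060764 ]), np.float64(0.0035167394758504346))
tool [ 0.1478 -0.6585  0.256 ] toolx [0.976 0.219 0.   ] toolz [-0.  0. -1.] units [ 16.519 -17.25    0.207] yaw(toolx) 12.65 q [-1.387  0.264  1.604 -0.     1.274 -0.037]
```

Call:
apply_moves --targets '[{"dx": 0.96, "dy": -1}, {"dx": 0.96, "dy": -1}, {"dx": 0.96, "dy": -1}, {"dx": 0.96, "dy": -1}, {"dx": 0.96, "dy": -1}]'

```text
invalid input at $.targets[0]: expected keys dx, dy, dz, wx, wy, wz, jaw
```

Call:
apply_moves --targets '[{"dx": 0.96, "dy": -1}, {"dx": 0.96, "dy": -1}, {"dx": 0.96, "dy": -1}, {"dx": 0.96, "dy": -1}, {"dx": 0.96, "dy": -1}]'

```text
invalid input at $.targets[0]: expected keys dx, dy, dz, wx, wy, wz, jaw
```

Call:
apply_moves --targets '[{"dx": 0.96, "dy": -1}, {"dx": 0.96, "dy": -1}, {"dx": 0.96, "dy": -1}, {"wz": -1}, {"wz": -1}]'

```text
invalid input at $.targets[0]: expected keys dx, dy, dz, wx, wy, wz, jaw
```

Call:
apply_moves --targets '[{"wz": -1}, {"wz": -1}, {"wz": -1}, {"wz": -1}, {"wz": -1}]'

```text
invalid input at $.targets[0]: expected keys dx, dy, dz, wx, wy, wz, jaw
```

Call:
apply_moves --targets '[{"wz": -1}, {"wz": -1}, {"wz": -1}, {"wz": -1}, {"wz": -1}]'

```text
invalid input at $.targets[0]: expected keys dx, dy, dz, wx, wy, wz, jaw
```

Call:
apply_moves --targets '[{"wz": -1}, {"wz": -1}, {}]'

```text
invalid input at $.targets[0]: expected keys dx, dy, dz, wx, wy, wz, jaw
```

```bash
python3 - <<'E'
from h import *
st();plan([.519,-.045,.25])
c=cam('wrist');cv2.imwrite('pics/w1.png',c['color'][:,:,::-1]);np.save('w1.npy',c,allow_pickle=True)
E
```

```text
t 0.35 F [ 0.82  0.22 -0.4 ] T [-0.032 -0.027 -0.022] p [ 0.1478 -0.6585  0.256 ] w 1.0 q6 -0.0369
tool [ 0.1478 -0.6585  0.256 ] toolx [0.976 0.219 0.   ] toolz [-0.  0. -1.] units [ 16.552 -17.243   0.207] yaw(toolx) 12.65 q [-1.387  0.264  1.604 -0.     1.274 -0.037]
```

View pics/w1.png

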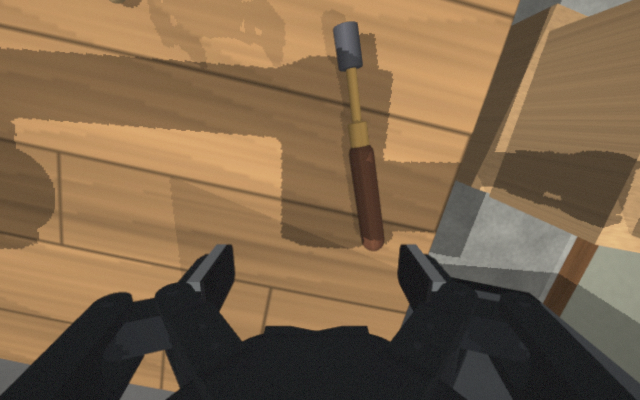

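All seven keys are required in each row, so nothing moved. I'm sending the moves again in full.

Call:
apply_moves --targets '[{"dx": 0.96, "dy": -1, "dz": 0, "wx": 0, "wy": 0, "wz": 0, "jaw": 1}, {"dx": 0.96, "dy": -1, "dz": 0, "wx": 0, "wy": 0, "wz": 0, "jaw": 1}, {"dx": 0.96, "dy": -1, "dz": 0, "wx": 0, "wy": 0, "wz": 0, "jaw": 1}, {"dx": 0.96, "dy": -1, "dz": 0, "wx": 0, "wy": 0, "wz": 0, "jaw": 1}, {"dx": 0.96, "dy": -1, "dz": 0, "wx": 0, "wy": 0, "wz": 0, "jaw": 1}]'

```text
time: 0.9
tool_pos: [0.2561, -0.4793, 0.2564]
tcp_rot: [3.122, 0.345, 0.0]
wrist_force: [0.4, -0.4, 0.1]
width: 0.999
```

Call:
apply_moves --targets '[{"dx": 0.96, "dy": -1, "dz": 0, "wx": 0, "wy": 0, "wz": 0, "jaw": 1}, {"dx": 0.96, "dy": -1, "dz": 0, "wx": 0, "wy": 0, "wz": 0, "jaw": 1}, {"dx": 0.96, "dy": -1, "dz": 0, "wx": 0, "wy": 0, "wz": 0, "jaw": 1}, {"dx": 0.96, "dy": -1, "dz": 0, "wx": 0, "wy": 0, "wz": 0, "jaw": 1}, {"dx": 0.96, "dy": -1, "dz": 0, "wx": 0, "wy": 0, "wz": 0, "jaw": 1}]'

```text
time: 1.4
tool_pos: [0.3637, -0.3014, 0.2566]
tcp_rot: [3.122, 0.346, 0.001]
wrist_force: [0.5, -0.1, 0.1]
width: 1.002
```

Call:
apply_moves --targets '[{"dx": 0.96, "dy": -1, "dz": 0, "wx": 0, "wy": 0, "wz": 0, "jaw": 1}, {"dx": 0.96, "dy": -1, "dz": 0, "wx": 0, "wy": 0, "wz": 0, "jaw": 1}, {"dx": 0, "dy": 0, "dz": 0, "wx": 0, "wy": 0, "wz": -1, "jaw": 1}, {"dx": 0, "dy": 0, "dz": 0, "wx": 0, "wy": 0, "wz": -1, "jaw": 1}, {"dx": 0, "dy": 0, "dz": 0, "wx": 0, "wy": 0, "wz": -1, "jaw": 1}]'

```text
time: 1.9
tool_pos: [0.4065, -0.231, 0.2565]
tcp_rot: [3.027, 0.839, 0.0]
wrist_force: [1.0, -0.8, -0.3]
width: 0.997
```

Call:
apply_moves --targets '[{"dx": 0, "dy": 0, "dz": 0, "wx": 0, "wy": 0, "wz": -1, "jaw": 1}, {"dx": 0, "dy": 0, "dz": 0, "wx": 0, "wy": 0, "wz": -1, "jaw": 1}, {"dx": 0, "dy": 0, "dz": 0, "wx": 0, "wy": 0, "wz": -1, "jaw": 1}, {"dx": 0, "dy": 0, "dz": 0, "wx": 0, "wy": 0, "wz": -1, "jaw": 1}, {"dx": 0, "dy": 0, "dz": 0, "wx": 0, "wy": 0, "wz": -1, "jaw": 1}]'

```text
time: 2.4
tool_pos: [0.4062, -0.2317, 0.2565]
tcp_rot: [2.708, 1.592, 0.0]
wrist_force: [-0.1, 0.7, -0.7]
width: 0.998
```

Call:
apply_moves --targets '[{"dx": 0, "dy": 0, "dz": 0, "wx": 0, "wy": 0, "wz": -1, "jaw": 1}, {"dx": 0, "dy": 0, "dz": 0, "wx": 0, "wy": 0, "wz": -1, "jaw": 1}, {"dx": 0, "dy": 0, "dz": 0, "wx": 0, "wy": 0, "wz": -1, "jaw": 1}, {"dx": 0, "dy": 0, "dz": 0, "wx": 0, "wy": 0, "wz": -1, "jaw": 1}, {"dx": 0, "dy": 0, "dz": 0, "wx": 0, "wy": 0, "wz": -1, "jaw": 1}]'

```text
time: 2.9
tool_pos: [0.4062, -0.2317, 0.2565]
tcp_rot: [2.204, 2.239, 0.0]
wrist_force: [-0.2, 0.0, -0.7]
width: 1.006
```

Call:
apply_moves --targets '[{"dx": 0, "dy": 0, "dz": 0, "wx": 0, "wy": 0, "wz": -1, "jaw": 1}, {"dx": 0, "dy": 0, "dz": 0, "wx": 0, "wy": 0, "wz": 0, "jaw": 1}, {"dx": 0, "dy": 0, "dz": 0, "wx": 0, "wy": 0, "wz": 0, "jaw": 1}]'

```text
time: 3.2
tool_pos: [0.4062, -0.2317, 0.2564]
tcp_rot: [2.091, 2.344, 0.0]
wrist_force: [-0.5, 0.5, 0.4]
width: 1.001
```

```bash
python3 - <<'E'
from h import *
st();plan([.519,-.045,.25])
c=cam('wrist');cv2.imwrite('pics/w1b.png',c['color'][:,:,::-1]);np.save('w1.npy',c,allow_pickle=True)
E
```

```text
t 3.2 F [-0.48  0.47  0.38] T [-0.019 -0.029 -0.016] p [ 0.4062 -0.2317  0.2564] w 1.001 q6 -0.6852
tool [ 0.4062 -0.2317  0.2564] toolx [-0.113  0.994 -0.   ] toolz [ 0. -0. -1.] units [5.756 4.441 0.214] yaw(toolx) 96.51 q [-0.572 -0.137  2.029  0.     1.25  -0.685]
```

View pics/w1b.png

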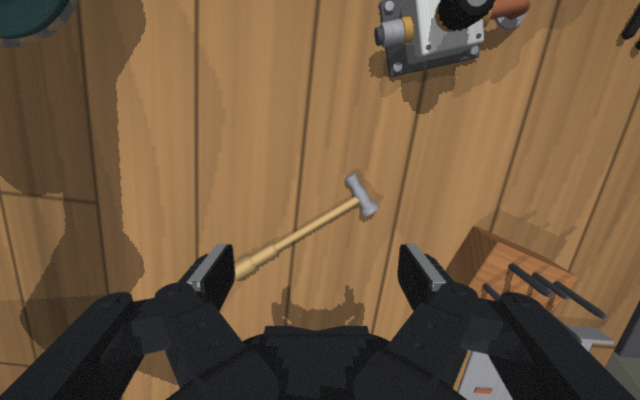

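Call:
apply_moves --targets '[{"dx": 1, "dy": 0.88, "dz": 0, "wx": 0, "wy": 0, "wz": 0, "jaw": 1}, {"dx": 1, "dy": 0.88, "dz": 0, "wx": 0, "wy": 0, "wz": 0, "jaw": 1}, {"dx": 1, "dy": 0.88, "dz": 0, "wx": 0, "wy": 0, "wz": 0, "jaw": 1}, {"dx": 0.6, "dy": 0.88, "dz": 0, "wx": 0, "wy": 0, "wz": 0, "jaw": 1}, {"dx": 0.3, "dy": 0.88, "dz": 0, "wx": 0, "wy": 0, "wz": 0, "jaw": 1}]'

```text
time: 3.75
tool_pos: [0.5245, -0.0982, 0.2564]
tcp_rot: [-2.089, -2.346, -0.001]
wrist_force: [-0.3, -0.3, -0.3]
width: 0.998
```

Call:
apply_moves --targets '[{"dx": 0, "dy": 0, "dz": 0, "wx": 0, "wy": 0, "wz": 0, "jaw": 1}, {"dx": 0, "dy": 0, "dz": 0, "wx": 0, "wy": 0, "wz": 0, "jaw": 1}]'

```text
time: 3.95
tool_pos: [0.5238, -0.0999, 0.256]
tcp_rot: [-2.088, -2.346, 0.001]
wrist_force: [-0.8, -0.2, 0.4]
width: 1.001
```

```bash
python3 - <<'E'
from h import *
st();plan([.519,-.045,.25])
c=cam('wrist');cv2.imwrite('pics/w2.png',c['color'][:,:,::-1]);np.save('w2.npy',c,allow_pickle=True)
E
```

```text
t 3.95 F [-0.82 -0.19  0.43] T [ 0.01   0.032 -0.028] p [ 0.5238 -0.0999  0.256 ] w 1.001 q6 -0.3511
tool [ 0.5238 -0.0999  0.256 ] toolx [-0.116  0.993 -0.   ] toolz [-0.001 -0.    -1.   ] units [1.836 0.054 0.2  ] yaw(toolx) 96.66 q [-0.235 -0.004  1.906 -0.     1.241 -0.351]
```

View pics/w2.png

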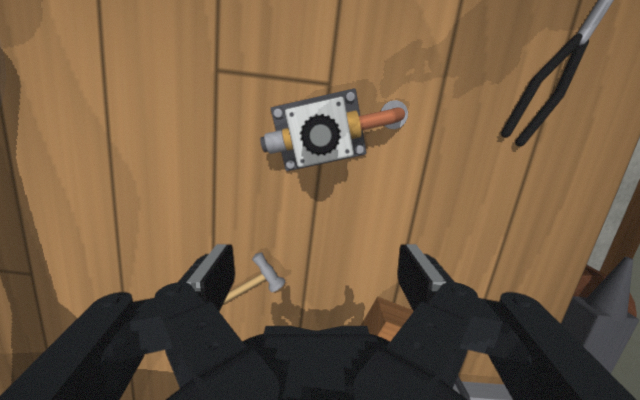

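The wrist view shows the knob at about (320,134), with the grey disc in its centre and the valve clear on all sides. I'll measure the disc.

```bash
cat >> h.py <<'E'
def disc(c,box):
    u0,u1,v0,v1=box;g=c['color'][v0:v1,u0:u1].max(2)
    m=(g<75).astype(np.uint8)
    cs,h=cv2.findContours(m,cv2.RETR_CCOMP,cv2.CHAIN_APPROX_NONE)
    out=[]
    for i,k in enumerate(cs):
        if cv2.contourArea(k)>40: out.append((h[0][i][3],cv2.contourArea(k),np.round(np.add(cv2.minEnclosingCircle(k)[0],(u0,v0)),1),round(cv2.minEnclosingCircle(k)[1],1)))
    return out
E
python3 - <<'E'
from h import *
c=np.load('w2.npy',allow_pickle=True).item()
for o in disc(c,(290,350,105,165)): print(o, plane(c,*o[2],.106).round(4))
print(depthpt(c,320,135))
E
```

```text
(np.int32(-1), 1134.0, array([320. , 134.5]), 20.2) [ 0.5197 -0.043   0.106 ]
(np.int32(7), 417.0, array([320. , 134.9]), 12.1) [ 0.5197 -0.0433  0.106 ]
[ 0.51971992 -0.0433885   0.10693409]
```

Call:
apply_moves --targets '[{"dx": 0.9, "dy": 0, "dz": 0, "wx": 0, "wy": 0, "wz": 0, "jaw": 1}, {"dx": 0.6, "dy": 0, "dz": 0, "wx": 0, "wy": 0, "wz": 0, "jaw": 1}, {"dx": 0, "dy": 0, "dz": 0.6, "wx": 0, "wy": 0, "wz": 0, "jaw": 1}, {"dx": 0, "dy": 0, "dz": 0, "wx": 0, "wy": 0, "wz": 0, "jaw": 1}, {"dx": 0, "dy": 0, "dz": 0, "wx": 0, "wy": 0, "wz": 0, "jaw": 1}]'

```text
time: 4.5
tool_pos: [0.5176, -0.0561, 0.2381]
tcp_rot: [-2.09, -2.344, 0.001]
wrist_force: [1.6, 0.2, -0.2]
width: 1.001
```

```bash
python3 - <<'E'
from h import *
st()
c=cam('wrist');cv2.imwrite('pics/w3.png',c['color'][:,:,::-1]);np.save('w3.npy',c,allow_pickle=True)
for o in disc(c,(270,370,130,245)): print(o, plane(c,*o[2],.106).round(4))
E
```

```text
t 4.5 F [ 1.56  0.15 -0.22] T [-0.019 -0.032  0.014] p [ 0.5176 -0.0561  0.2381] w 1.001 q6 -0.2703
(np.int32(-1), 74.0, array([288.1, 194.8]), 7.0) [ 0.4901 -0.0562  0.106 ]
(np.int32(-1), 83.5, array([361., 180.]), 11.7) [ 0.5554 -0.0345  0.106 ]
(np.int32(-1), 1331.0, array([320., 197.]), 37.1) [ 0.5199 -0.0549  0.106 ]
(np.int32(10), 412.0, array([321.6, 185.1]), 12.0) [ 0.52   -0.0434  0.106 ]
(np.int32(-1), 43.0, array([352., 140.]), 8.1) [5.418e-01 2.000e-04 1.060e-01]
```

View pics/w3.png

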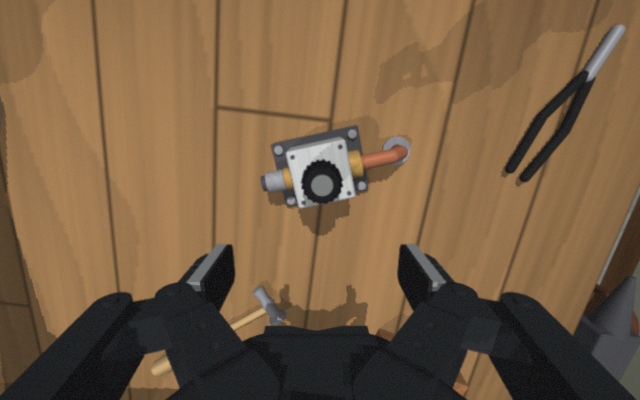

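```bash
python3 - <<'E'
from h import *
a=np.load('w2.npy',allow_pickle=True).item();b=np.load('w3.npy',allow_pickle=True).item()
print(tri(a,(320,134.9),b,(321.6,185.1)))
plan([.5199,-.0434,.092])
E
```

```text
(array([ 0.51986186, -0.04328683,  0.10670294]), np.float64(0.00030082585980273265))
tool [ 0.5182 -0.0562  0.2386] toolx [-0.114  0.993 -0.   ] toolz [-0. -0. -1.] units [0.418 0.106 4.888] yaw(toolx) 96.57 q [-0.156 -0.016  1.95  -0.     1.208 -0.27 ]
```

Call:
apply_moves --targets '[{"dx": 0.42, "dy": 0.11, "dz": 0, "wx": 0, "wy": 0, "wz": 0, "jaw": 1}, {"dx": 0, "dy": 0, "dz": 0.9, "wx": 0, "wy": 0, "wz": 0, "jaw": 1}, {"dx": 0, "dy": 0, "dz": 0.9, "wx": 0, "wy": 0, "wz": 0, "jaw": 1}, {"dx": 0, "dy": 0, "dz": 0.5, "wx": 0, "wy": 0, "wz": 0, "jaw": 1}, {"dx": 0, "dy": 0, "dz": 0, "wx": 0, "wy": 0, "wz": 0, "jaw": 1}]'

```text
time: 5.05
tool_pos: [0.5187, -0.042, 0.167]
tcp_rot: [-2.086, -2.343, 0.004]
wrist_force: [-0.3, -0.1, -0.3]
width: 1.0
```

Call:
apply_moves --targets '[{"dx": 0, "dy": 0, "dz": 0.7, "wx": 0, "wy": 0, "wz": 0, "jaw": 1}, {"dx": 0, "dy": 0, "dz": 0.7, "wx": 0, "wy": 0, "wz": 0, "jaw": 1}, {"dx": 0, "dy": 0, "dz": 0.7, "wx": 0, "wy": 0, "wz": 0, "jaw": 1}, {"dx": 0, "dy": 0, "dz": 0.49, "wx": 0, "wy": 0, "wz": 0, "jaw": 1}, {"dx": 0, "dy": 0, "dz": 0, "wx": 0, "wy": 0, "wz": 0, "jaw": 1}]'

```text
time: 5.55
tool_pos: [0.5193, -0.0424, 0.0903]
tcp_rot: [-2.087, -2.345, 0.003]
wrist_force: [0.3, -0.1, -0.8]
width: 1.001
```

```bash
python3 - <<'E'
from h import *
st();plan([.5199,-.0434,.092])
c=cam('wrist');cv2.imwrite('pics/w4.png',c['color'][:,:,::-1])
c=cam('side');cv2.imwrite('pics/s4.png',cv2.resize(c['color'][120:240,240:420,::-1],None,fx=4,fy=4))
E
```

```text
t 5.55 F [ 0.31 -0.06 -0.84] T [-0.002 -0.034 -0.032] p [ 0.5193 -0.0424  0.0903] w 1.001 q6 -0.2452
tool [ 0.5193 -0.0424  0.0903] toolx [-0.116  0.993  0.001] toolz [-0.003  0.    -1.   ] units [-0.036  0.014 -0.056] yaw(toolx) 96.64 q [-0.129  0.143  2.082  0.     0.92  -0.245]
```

View pics/w4.png

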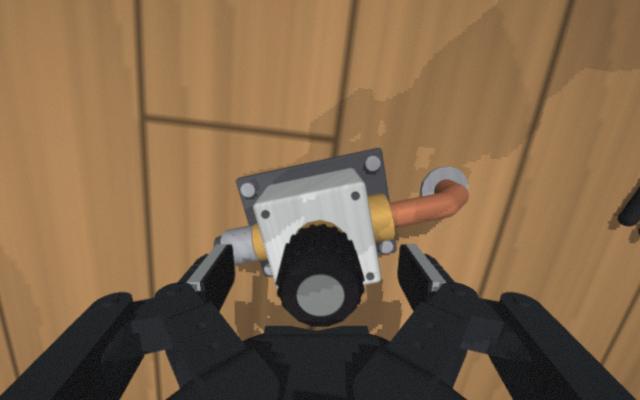

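View pics/s4.png

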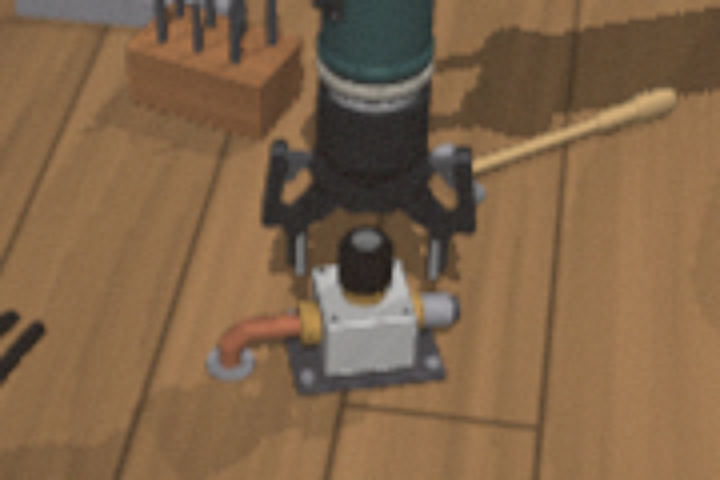

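The knob stands centred between the fingers, with its disc at about (321,294). I'll check the lateral position from this close view.

```bash
python3 - <<'E'
from h import *
c=cam('wrist')
g=c['color'];m=((g.max(2)>85)&(g.max(2)<175)&((g.max(2).astype(int)-g.min(2))<22)).astype(np.uint8);m[:,:270]=0;m[:,370:]=0;m[:265]=0
n,l,s,ce=cv2.connectedComponentsWithStats(m)
for i in range(1,n):
    if s[i,4]>200:
        print(s[i],ce[i],plane(c,*ce[i],.1062))
        k=max(cv2.findContours((l==i).astype(np.uint8),0,1)[0],key=len);e=cv2.fitEllipse(k);print(e,plane(c,*e[0],.1062))
E
```

```text
[ 293  271   47   41 1484] [315.99595687 290.96226415] [ 0.52015147 -0.04307181  0.1062    ]
((316.0023498535156, 290.9523010253906), (39.683406829833984, 45.727325439453125), 89.82941436767578) [ 0.52015364 -0.04306657  0.1062    ]
```

Call:
apply_moves --targets '[{"dx": -0.03, "dy": 0.02, "dz": 0, "wx": 0, "wy": 0, "wz": 0, "jaw": 0.6}, {"dx": 0, "dy": 0, "dz": 0, "wx": 0, "wy": 0, "wz": 0, "jaw": 0.5}, {"dx": 0, "dy": 0, "dz": 0, "wx": 0, "wy": 0, "wz": 0, "jaw": 0.4}, {"dx": 0, "dy": 0, "dz": 0, "wx": 0, "wy": 0, "wz": 0, "jaw": 0.3}, {"dx": 0, "dy": 0, "dz": 0, "wx": 0, "wy": 0, "wz": 0, "jaw": 0.3}]' --newtons 40

```text
time: 6.2
tool_pos: [0.5213, -0.0435, 0.0924]
tcp_rot: [2.088, 2.346, 0.0]
wrist_force: [-1.6, 0.6, 6.3]
width: 0.458
```

Call:
apply_moves --targets '[{"dx": 0, "dy": 0, "dz": 0, "wx": 0, "wy": 0, "wz": 0, "jaw": 0.3}, {"dx": 0, "dy": 0, "dz": 0, "wx": 0, "wy": 0, "wz": 0, "jaw": 0.3}, {"dx": 0, "dy": 0, "dz": 0, "wx": 0, "wy": 0, "wz": 0, "jaw": 0.3}]'

```text
time: 6.5
tool_pos: [0.5213, -0.0435, 0.0924]
tcp_rot: [2.088, 2.346, 0.0]
wrist_force: [-2.2, -0.7, 6.2]
width: 0.456
```

```bash
python3 - <<'E'
from h import *
st()
E
```

```text
t 6.5 F [-2.15 -0.68  6.19] T [-0.002  0.42  -0.008] p [ 0.5213 -0.0435  0.0924] w 0.456 q6 -0.2469
```

Call:
apply_moves --targets '[{"dx": 0, "dy": 0, "dz": -0.1, "wx": 0, "wy": 0, "wz": 0, "jaw": 0.3}, {"dx": 0, "dy": 0, "dz": -0.1, "wx": 0, "wy": 0, "wz": 0, "jaw": 0.3}, {"dx": 0, "dy": 0, "dz": -0.1, "wx": 0, "wy": 0, "wz": 0, "jaw": 0.3}, {"dx": 0, "dy": 0, "dz": 0, "wx": 0, "wy": 0, "wz": 0, "jaw": 0.3}]'

```text
time: 6.9
tool_pos: [0.5212, -0.0435, 0.1006]
tcp_rot: [2.089, 2.346, 0.0]
wrist_force: [2.9, -1.4, -2.7]
width: 0.455
```

```bash
python3 - <<'E'
from h import *
st()
c=cam('wrist');cv2.imwrite('pics/w5.png',c['color'][:,:,::-1])
c=cam('side');cv2.imwrite('pics/s5.png',cv2.resize(c['color'][140:230,270:390,::-1],None,fx=6,fy=6))
st()
E
```

```text
t 6.9 F [ 2.88 -1.44 -2.67] T [-0.124 -0.186  0.027] p [ 0.5212 -0.0435  0.1006] w 0.455 q6 -0.2468
t 7.0 F [ 2.47 -1.87 -3.34] T [-0.189 -0.336  0.071] p [ 0.5212 -0.0435  0.1006] w 0.461 q6 -0.2468
```

View pics/s5.png

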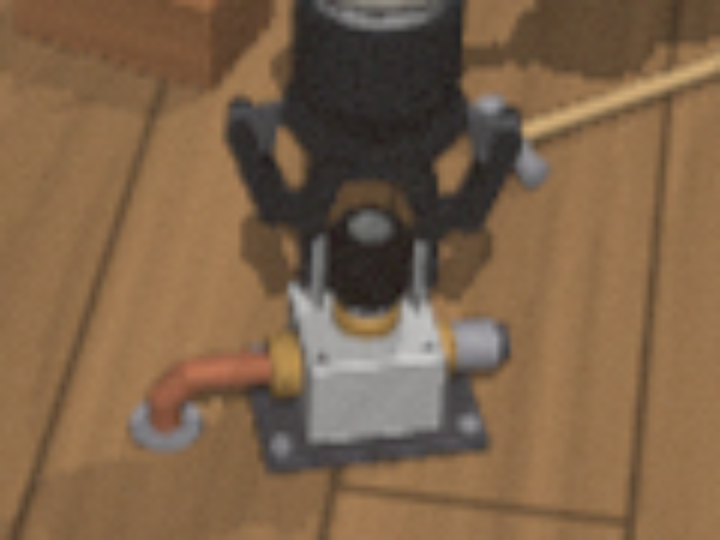

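Call:
apply_moves --targets '[{"dx": 0, "dy": 0, "dz": 0, "wx": 0, "wy": 0, "wz": 0.25, "jaw": 0.3}, {"dx": 0, "dy": 0, "dz": 0, "wx": 0, "wy": 0, "wz": 0.25, "jaw": 0.3}, {"dx": 0, "dy": 0, "dz": 0, "wx": 0, "wy": 0, "wz": 0.25, "jaw": 0.3}, {"dx": 0, "dy": 0, "dz": 0, "wx": 0, "wy": 0, "wz": 0, "jaw": 0.3}]'

```text
time: 7.4
tool_pos: [0.5212, -0.0435, 0.1006]
tcp_rot: [2.18, 2.261, 0.0]
wrist_force: [3.7, -1.8, -4.3]
width: 0.461
```

```bash
python3 -c "
from h import *
st()"
```

```text
t 7.4 F [ 3.71 -1.82 -4.34] T [-0.232 -0.348  0.09 ] p [ 0.5212 -0.0435  0.1006] w 0.461 q6 -0.1672
```

Call:
apply_moves --targets '[{"dx": 0, "dy": 0, "dz": 0, "wx": 0, "wy": 0, "wz": 0.25, "jaw": 0.3}, {"dx": 0, "dy": 0, "dz": 0, "wx": 0, "wy": 0, "wz": 0.25, "jaw": 0.3}, {"dx": 0, "dy": 0, "dz": 0, "wx": 0, "wy": 0, "wz": 0.25, "jaw": 0.3}, {"dx": 0, "dy": 0, "dz": 0, "wx": 0, "wy": 0, "wz": 0, "jaw": 0.3}]'

```text
time: 7.8
tool_pos: [0.5212, -0.0435, 0.1006]
tcp_rot: [2.268, 2.174, 0.0]
wrist_force: [4.5, -1.7, -4.8]
width: 0.458
```

```bash
python3 -c "
from h import *
st()"
```

```text
t 7.8 F [ 4.55 -1.66 -4.82] T [-0.392 -0.487 -0.028] p [ 0.5212 -0.0435  0.1006] w 0.458 q6 -0.0886
```

Call:
apply_moves --targets '[{"dx": 0, "dy": 0, "dz": 0, "wx": 0, "wy": 0, "wz": 0.25, "jaw": 0.3}, {"dx": 0, "dy": 0, "dz": 0, "wx": 0, "wy": 0, "wz": 0.25, "jaw": 0.3}, {"dx": 0, "dy": 0, "dz": 0, "wx": 0, "wy": 0, "wz": 0.25, "jaw": 0.3}, {"dx": 0, "dy": 0, "dz": 0, "wx": 0, "wy": 0, "wz": 0, "jaw": 0.3}]'

```text
time: 8.2
tool_pos: [0.5212, -0.0435, 0.1006]
tcp_rot: [2.352, 2.082, 0.0]
wrist_force: [4.0, -2.7, -5.3]
width: 0.46
```

```bash
python3 -c "
from h import *
st()"
```

```text
t 8.2 F [ 3.95 -2.73 -5.29] T [-0.508 -0.634 -0.126] p [ 0.5212 -0.0435  0.1006] w 0.46 q6 -0.0092
```

Call:
apply_moves --targets '[{"dx": 0, "dy": 0, "dz": 0, "wx": 0, "wy": 0, "wz": 0.25, "jaw": 0.3}, {"dx": 0, "dy": 0, "dz": 0, "wx": 0, "wy": 0, "wz": 0.25, "jaw": 0.3}, {"dx": 0, "dy": 0, "dz": 0, "wx": 0, "wy": 0, "wz": 0.25, "jaw": 0.3}, {"dx": 0, "dy": 0, "dz": 0, "wx": 0, "wy": 0, "wz": 0, "jaw": 0.3}]'

```text
time: 8.6
tool_pos: [0.5212, -0.0435, 0.1006]
tcp_rot: [2.432, 1.989, 0.0]
wrist_force: [4.6, -3.1, -5.1]
width: 0.456
```

```bash
python3 -c "
from h import *
st()"
```

```text
t 8.6 F [ 4.62 -3.05 -5.12] T [-0.447 -0.61   0.039] p [ 0.5212 -0.0435  0.1006] w 0.456 q6 0.069
```

Call:
apply_moves --targets '[{"dx": 0, "dy": 0, "dz": 0, "wx": 0, "wy": 0, "wz": 0.2, "jaw": 0.3}, {"dx": 0, "dy": 0, "dz": 0, "wx": 0, "wy": 0, "wz": 0.2, "jaw": 0.3}, {"dx": 0, "dy": 0, "dz": 0, "wx": 0, "wy": 0, "wz": 0, "jaw": 0.3}]'

```text
time: 8.9
tool_pos: [0.5213, -0.0435, 0.1006]
tcp_rot: [2.472, 1.938, 0.0]
wrist_force: [5.1, -2.9, -5.1]
width: 0.458
```

```bash
python3 -c "
from h import *
st()"
```

```text
t 8.9 F [ 5.08 -2.93 -5.13] T [-0.349 -0.573  0.136] p [ 0.5213 -0.0435  0.1006] w 0.458 q6 0.1105
```

Call:
apply_moves --targets '[{"dx": 0, "dy": 0, "dz": 0, "wx": 0, "wy": 0, "wz": 0.2, "jaw": 0.3}, {"dx": 0, "dy": 0, "dz": 0, "wx": 0, "wy": 0, "wz": 0, "jaw": 0.3}]'

```text
time: 9.1
tool_pos: [0.5213, -0.0435, 0.1006]
tcp_rot: [2.492, 1.912, 0.0]
wrist_force: [4.9, -1.7, -5.1]
width: 0.456
```

```bash
python3 -c "
from h import *
st()"
```

```text
t 9.1 F [ 4.85 -1.72 -5.09] T [-0.364 -0.59   0.084] p [ 0.5213 -0.0435  0.1006] w 0.456 q6 0.1315
```

Call:
apply_moves --targets '[{"dx": 0, "dy": 0, "dz": 0, "wx": 0, "wy": 0, "wz": 0.2, "jaw": 0.3}, {"dx": 0, "dy": 0, "dz": 0, "wx": 0, "wy": 0, "wz": 0, "jaw": 0.3}]'

```text
time: 9.3
tool_pos: [0.5212, -0.0435, 0.1006]
tcp_rot: [2.512, 1.886, 0.0]
wrist_force: [5.0, -3.0, -5.8]
width: 0.458
```

```bash
python3 -c "
from h import *
st()"
```

```text
t 9.3 F [ 4.98 -2.96 -5.75] T [-0.392 -0.491  0.027] p [ 0.5212 -0.0435  0.1006] w 0.458 q6 0.1525
```

```bash
cat >> h.py <<'E'
def sm(n=4):
    a=[]
    for i in range(n):
        s=bot.read_state();a.append(np.r_[s['torque'],s['wrist_force'],s['joint_torque'][5]])
        if i<n-1: cams.read_camera('wrist')
    a=np.array(a);m=a.mean(0)
    print('t',round(float(s['time']),2),'q6deg',np.degrees(s['q'][5]).round(2),'Tz',m[2].round(3),'+-',a[:,2].std().round(3),'J6',m[6].round(3),a[:,6].round(3),'F',m[3:6].round(1),'z',s['tool_pos'][2].round(4))
E
python3 -c "
from h import *
sm()"
```

```text
t 9.45 q6deg 8.71 Tz 0.08 +- 0.037 J6 0.124 [0.204 0.112 0.091 0.088] F [ 4.5 -2.9 -5.5] z 0.1006
```

Call:
apply_moves --targets '[{"dx": 0, "dy": 0, "dz": 0, "wx": 0, "wy": 0, "wz": 0.25, "jaw": 0.3}, {"dx": 0, "dy": 0, "dz": 0, "wx": 0, "wy": 0, "wz": 0, "jaw": 0.3}]'

```text
time: 9.65
tool_pos: [0.5212, -0.0435, 0.1006]
tcp_rot: [2.537, 1.852, 0.0]
wrist_force: [4.5, -1.8, -6.1]
width: 0.462
```

```bash
python3 -c "
from h import *
sm(4)"
```

```text
t 9.8 q6deg 10.22 Tz 0.03 +- 0.047 J6 0.095 [0.182 0.085 0.06  0.055] F [ 5.  -2.4 -5.3] z 0.1006
```

Call:
apply_moves --targets '[{"dx": 0, "dy": 0, "dz": 0, "wx": 0, "wy": 0, "wz": 0.25, "jaw": 0.3}, {"dx": 0, "dy": 0, "dz": 0, "wx": 0, "wy": 0, "wz": 0, "jaw": 0.3}]'

```text
time: 10.0
tool_pos: [0.5213, -0.0435, 0.1006]
tcp_rot: [2.561, 1.819, 0.0]
wrist_force: [4.9, -2.6, -5.6]
width: 0.459
```

```bash
python3 -c "
from h import *
sm(4)"
```

```text
t 10.15 q6deg 11.72 Tz 0.004 +- 0.015 J6 0.057 [0.149 0.049 0.019 0.012] F [ 5.  -2.4 -5.6] z 0.1006
```

Call:
apply_moves --targets '[{"dx": 0, "dy": 0, "dz": 0, "wx": 0, "wy": 0, "wz": 0.5, "jaw": 0.3}, {"dx": 0, "dy": 0, "dz": 0, "wx": 0, "wy": 0, "wz": 0, "jaw": 0.3}]'

```text
time: 10.35
tool_pos: [0.5213, -0.0435, 0.1006]
tcp_rot: [2.608, 1.75, 0.0]
wrist_force: [5.4, -1.9, -5.3]
width: 0.459
```

```bash
python3 -c "
from h import *
sm(4)"
```

```text
t 10.5 q6deg 14.73 Tz -0.082 +- 0.011 J6 0.03 [ 0.222  0.009 -0.049 -0.06 ] F [ 4.6 -2.6 -5.4] z 0.1006
```

Call:
apply_moves --targets '[{"dx": 0, "dy": 0, "dz": 0, "wx": 0, "wy": 0, "wz": 0.3, "jaw": 0.3}, {"dx": 0, "dy": 0, "dz": 0, "wx": 0, "wy": 0, "wz": 0.3, "jaw": 0.3}, {"dx": 0, "dy": 0, "dz": 0, "wx": 0, "wy": 0, "wz": 0, "jaw": 0.3}]'

```text
time: 10.8
tool_pos: [0.5213, -0.0435, 0.1006]
tcp_rot: [2.662, 1.668, 0.001]
wrist_force: [5.0, -2.6, -5.8]
width: 0.454
```

```bash
python3 -c "
from h import *
sm(4)"
```

```text
t 10.95 q6deg 18.34 Tz -0.15 +- 0.044 J6 -0.09 [ 0.036 -0.106 -0.143 -0.145] F [ 4.6 -2.7 -5.6] z 0.1006
```

Call:
apply_moves --targets '[{"dx": 0, "dy": 0, "dz": 0, "wx": 0, "wy": 0, "wz": 0.25, "jaw": 0.3}, {"dx": 0, "dy": 0, "dz": 0, "wx": 0, "wy": 0, "wz": 0.25, "jaw": 0.3}, {"dx": 0, "dy": 0, "dz": 0, "wx": 0, "wy": 0, "wz": 0, "jaw": 0.3}]'

```text
time: 11.25
tool_pos: [0.5213, -0.0435, 0.1006]
tcp_rot: [2.704, 1.598, 0.001]
wrist_force: [4.5, -2.1, -5.7]
width: 0.456
```

```bash
python3 -c "
from h import *
sm(4)"
```

```text
t 11.4 q6deg 21.33 Tz -0.086 +- 0.028 J6 -0.049 [ 0.054 -0.06  -0.092 -0.098] F [ 4.5 -2.5 -5.4] z 0.1006
```

Call:
apply_moves --targets '[{"dx": 0, "dy": 0, "dz": 0, "wx": 0, "wy": 0, "wz": 0.25, "jaw": 0.3}, {"dx": 0, "dy": 0, "dz": 0, "wx": 0, "wy": 0, "wz": 0, "jaw": 0.3}]'

```text
time: 11.6
tool_pos: [0.5213, -0.0435, 0.1006]
tcp_rot: [2.725, 1.563, 0.001]
wrist_force: [5.6, -2.7, -6.3]
width: 0.454
```

```bash
python3 -c "
from h import *
sm(4)"
```

```text
t 11.75 q6deg 22.81 Tz 0.089 +- 0.015 J6 0.153 [0.244 0.142 0.115 0.11 ] F [ 5.  -2.6 -5.7] z 0.1006
```

Call:
apply_moves --targets '[{"dx": 0, "dy": 0, "dz": 0, "wx": 0, "wy": 0, "wz": 0.25, "jaw": 0.3}, {"dx": 0, "dy": 0, "dz": 0, "wx": 0, "wy": 0, "wz": 0, "jaw": 0.3}]'

```text
time: 11.95
tool_pos: [0.5213, -0.0435, 0.1006]
tcp_rot: [2.745, 1.527, 0.0]
wrist_force: [5.0, -2.7, -5.3]
width: 0.457
```

```bash
python3 -c "
from h import *
sm(4)"
```

```text
t 12.1 q6deg 24.3 Tz 0.144 +- 0.038 J6 0.179 [0.266 0.169 0.143 0.138] F [ 4.5 -2.9 -5.4] z 0.1006
```

Call:
apply_moves --targets '[{"dx": 0, "dy": 0, "dz": 0, "wx": 0, "wy": 0, "wz": 0.2, "jaw": 0.3}, {"dx": 0, "dy": 0, "dz": 0, "wx": 0, "wy": 0, "wz": 0, "jaw": 0.3}]'

```text
time: 12.3
tool_pos: [0.5213, -0.0435, 0.1006]
tcp_rot: [2.761, 1.498, 0.0]
wrist_force: [4.6, -2.5, -5.1]
width: 0.462
```

```bash
python3 -c "
from h import *
sm(4)"
```

```text
t 12.45 q6deg 25.51 Tz 0.128 +- 0.039 J6 0.161 [0.237 0.161 0.126 0.12 ] F [ 4.8 -2.8 -5.9] z 0.1006
```

Call:
apply_moves --targets '[{"dx": 0, "dy": 0, "dz": 0, "wx": 0, "wy": 0, "wz": 0.2, "jaw": 0.3}, {"dx": 0, "dy": 0, "dz": 0, "wx": 0, "wy": 0, "wz": 0, "jaw": 0.3}]'

```text
time: 12.65
tool_pos: [0.5213, -0.0435, 0.1006]
tcp_rot: [2.776, 1.469, 0.0]
wrist_force: [4.3, -4.3, -5.5]
width: 0.458
```

```bash
python3 -c "
from h import *
sm(4)"
```

```text
t 12.8 q6deg 26.71 Tz 0.104 +- 0.01 J6 0.128 [0.202 0.126 0.096 0.09 ] F [ 4.6 -2.9 -5.8] z 0.1006
```

Call:
apply_moves --targets '[{"dx": 0, "dy": 0, "dz": 0, "wx": 0, "wy": 0, "wz": 0.4, "jaw": 0.3}, {"dx": 0, "dy": 0, "dz": 0, "wx": 0, "wy": 0, "wz": 0.4, "jaw": 0.3}, {"dx": 0, "dy": 0, "dz": 0, "wx": 0, "wy": 0, "wz": 0.4, "jaw": 0.3}, {"dx": 0, "dy": 0, "dz": 0, "wx": 0, "wy": 0, "wz": 0.4, "jaw": 0.3}, {"dx": 0, "dy": 0, "dz": 0, "wx": 0, "wy": 0, "wz": 0.4, "jaw": 0.3}]'

```text
time: 13.3
tool_pos: [0.5213, -0.0436, 0.1006]
tcp_rot: [2.915, 1.169, 0.001]
wrist_force: [4.1, -1.9, -5.5]
width: 0.459
```

```bash
python3 -c "
from h import *
sm(4)"
```

```text
t 13.45 q6deg 38.75 Tz -0.171 +- 0.034 J6 -0.18 [-0.568 -0.096  0.059 -0.117] F [ 4.6 -1.9 -5.7] z 0.1006
```

Call:
apply_moves --targets '[{"dx": 0, "dy": 0, "dz": 0, "wx": 0, "wy": 0, "wz": 0.25, "jaw": 0.3}, {"dx": 0, "dy": 0, "dz": 0, "wx": 0, "wy": 0, "wz": 0, "jaw": 0.3}]'

```text
time: 13.65
tool_pos: [0.5213, -0.0436, 0.1006]
tcp_rot: [2.93, 1.132, 0.001]
wrist_force: [3.8, -2.6, -5.6]
width: 0.458
```

```bash
python3 -c "
from h import *
sm(4)"
```

```text
t 13.8 q6deg 40.22 Tz 0.011 +- 0.035 J6 0.055 [0.149 0.045 0.017 0.011] F [ 4.3 -2.6 -5.7] z 0.1006
```

Call:
apply_moves --targets '[{"dx": 0, "dy": 0, "dz": 0, "wx": 0, "wy": 0, "wz": 0.2, "jaw": 0.3}, {"dx": 0, "dy": 0, "dz": 0, "wx": 0, "wy": 0, "wz": 0, "jaw": 0.3}]'

```text
time: 14.0
tool_pos: [0.5213, -0.0436, 0.1006]
tcp_rot: [2.941, 1.103, 0.0]
wrist_force: [5.1, -3.1, -5.5]
width: 0.46
```

```bash
python3 -c "
from h import *
sm(4)"
```

```text
t 14.15 q6deg 41.4 Tz 0.182 +- 0.023 J6 0.221 [0.293 0.212 0.192 0.188] F [ 4.8 -2.7 -5.5] z 0.1006
```

Call:
apply_moves --targets '[{"dx": 0, "dy": 0, "dz": 0, "wx": 0, "wy": 0, "wz": 0.2, "jaw": 0.3}, {"dx": 0, "dy": 0, "dz": 0, "wx": 0, "wy": 0, "wz": 0, "jaw": 0.3}]'

```text
time: 14.35
tool_pos: [0.5213, -0.0436, 0.1006]
tcp_rot: [2.952, 1.072, 0.001]
wrist_force: [4.6, -2.7, -5.5]
width: 0.457
```

```bash
python3 -c "
from h import *
sm(4)"
```

```text
t 14.5 q6deg 42.59 Tz 0.26 +- 0.015 J6 0.308 [0.379 0.3   0.281 0.273] F [ 4.6 -3.  -5.6] z 0.1006
```

Torque is now 0.27 Nm, above any click felt so far (about 0.15), so this looks like the stop. One small nudge should confirm it.

Call:
apply_moves --targets '[{"dx": 0, "dy": 0, "dz": 0, "wx": 0, "wy": 0, "wz": 0.1, "jaw": 0.3}, {"dx": 0, "dy": 0, "dz": 0, "wx": 0, "wy": 0, "wz": 0, "jaw": 0.3}]'

```text
time: 14.7
tool_pos: [0.5213, -0.0436, 0.1006]
tcp_rot: [2.958, 1.057, 0.0]
wrist_force: [4.4, -3.2, -5.4]
width: 0.45
```

```bash
python3 -c "
from h import *
sm(4)"
```

```text
t 14.85 q6deg 43.18 Tz 0.338 +- 0.019 J6 0.368 [0.404 0.363 0.353 0.353] F [ 3.8 -2.9 -5.9] z 0.1006
```

The stop is met gently at 0.34 Nm, with closed (click 0) at about q6 = 40.1°. I'll open towards q6 of about −50°, checking each notch at 22, 4, −14 and −32° on the way.

Call:
apply_moves --targets '[{"dx": 0, "dy": 0, "dz": 0, "wx": 0, "wy": 0, "wz": -0.5, "jaw": 0.3}, {"dx": 0, "dy": 0, "dz": 0, "wx": 0, "wy": 0, "wz": 0, "jaw": 0.3}]'

```text
time: 15.05
tool_pos: [0.5213, -0.0436, 0.1006]
tcp_rot: [2.929, 1.135, 0.001]
wrist_force: [5.3, -3.0, -4.9]
width: 0.459
```

```bash
python3 -c "
from h import *
sm(4)"
```

```text
t 15.2 q6deg 40.22 Tz 0.036 +- 0.01 J6 -0.047 [-0.237 -0.025  0.032  0.043] F [ 5.  -2.7 -5.9] z 0.1006
```

Call:
apply_moves --targets '[{"dx": 0, "dy": 0, "dz": 0, "wx": 0, "wy": 0, "wz": -0.6, "jaw": 0.3}, {"dx": 0, "dy": 0, "dz": 0, "wx": 0, "wy": 0, "wz": -0.6, "jaw": 0.3}, {"dx": 0, "dy": 0, "dz": 0, "wx": 0, "wy": 0, "wz": -0.6, "jaw": 0.3}, {"dx": 0, "dy": 0, "dz": 0, "wx": 0, "wy": 0, "wz": -0.9, "jaw": 0.3}, {"dx": 0, "dy": 0, "dz": 0, "wx": 0, "wy": 0, "wz": 0, "jaw": 0.3}]'

```text
time: 15.7
tool_pos: [0.5213, -0.0435, 0.1006]
tcp_rot: [2.739, 1.538, 0.0]
wrist_force: [4.6, -2.3, -6.1]
width: 0.463
```

```bash
python3 -c "
from h import *
sm(4)"
```

```text
t 15.85 q6deg 24.0 Tz 0.186 +- 0.017 J6 0.017 [-0.324  0.033  0.165  0.195] F [ 4.7 -2.3 -5.7] z 0.1006
```

Call:
apply_moves --targets '[{"dx": 0, "dy": 0, "dz": 0, "wx": 0, "wy": 0, "wz": -0.25, "jaw": 0.3}, {"dx": 0, "dy": 0, "dz": 0, "wx": 0, "wy": 0, "wz": 0, "jaw": 0.3}]'

```text
time: 16.05
tool_pos: [0.5213, -0.0435, 0.1006]
tcp_rot: [2.72, 1.571, 0.0]
wrist_force: [4.7, -2.5, -5.9]
width: 0.457
```

```bash
python3 -c "
from h import *
sm(4)"
```

```text
t 16.2 q6deg 22.51 Tz 0.087 +- 0.014 J6 0.063 [-0.031  0.073  0.101  0.107] F [ 4.6 -2.5 -5.8] z 0.1006
```

Call:
apply_moves --targets '[{"dx": 0, "dy": 0, "dz": 0, "wx": 0, "wy": 0, "wz": -0.25, "jaw": 0.3}, {"dx": 0, "dy": 0, "dz": 0, "wx": 0, "wy": 0, "wz": 0, "jaw": 0.3}]'

```text
time: 16.4
tool_pos: [0.5213, -0.0435, 0.1006]
tcp_rot: [2.699, 1.606, 0.001]
wrist_force: [4.8, -2.6, -6.1]
width: 0.46
```

```bash
python3 -c "
from h import *
sm(4)"
```

```text
t 16.55 q6deg 21.03 Tz -0.095 +- 0.02 J6 -0.136 [-0.228 -0.125 -0.097 -0.092] F [ 4.6 -2.7 -5.9] z 0.1006
```

Notch 1 is at about q6 = 21.8°. I'll go on in 18° steps, with a reading at each notch.

Call:
apply_moves --targets '[{"dx": 0, "dy": 0, "dz": 0, "wx": 0, "wy": 0, "wz": -0.7, "jaw": 0.3}, {"dx": 0, "dy": 0, "dz": 0, "wx": 0, "wy": 0, "wz": -0.7, "jaw": 0.3}, {"dx": 0, "dy": 0, "dz": 0, "wx": 0, "wy": 0, "wz": -0.7, "jaw": 0.3}, {"dx": 0, "dy": 0, "dz": 0, "wx": 0, "wy": 0, "wz": -0.6, "jaw": 0.3}, {"dx": 0, "dy": 0, "dz": 0, "wx": 0, "wy": 0, "wz": 0, "jaw": 0.3}]'

```text
time: 17.05
tool_pos: [0.5212, -0.0435, 0.1006]
tcp_rot: [2.445, 1.972, 0.0]
wrist_force: [4.5, -2.7, -5.3]
width: 0.463
```

```bash
python3 -c "
from h import *
sm(4)"
```

```text
t 17.2 q6deg 4.8 Tz 0.172 +- 0.019 J6 0.029 [-0.212  0.055  0.125  0.145] F [ 4.4 -2.9 -5.4] z 0.1006
```

Call:
apply_moves --targets '[{"dx": 0, "dy": 0, "dz": 0, "wx": 0, "wy": 0, "wz": -0.3, "jaw": 0.3}, {"dx": 0, "dy": 0, "dz": 0, "wx": 0, "wy": 0, "wz": 0, "jaw": 0.3}]'

```text
time: 17.4
tool_pos: [0.5213, -0.0435, 0.1006]
tcp_rot: [2.415, 2.009, 0.0]
wrist_force: [4.1, -0.1, -6.2]
width: 0.46
```

```bash
python3 -c "
from h import *
sm(4)"
```

```text
t 17.55 q6deg 3.03 Tz -0.079 +- 0.023 J6 -0.133 [-0.245 -0.12  -0.085 -0.08 ] F [ 5.  -1.4 -5.5] z 0.1006
```

Call:
apply_moves --targets '[{"dx": 0, "dy": 0, "dz": 0, "wx": 0, "wy": 0, "wz": -0.7, "jaw": 0.3}, {"dx": 0, "dy": 0, "dz": 0, "wx": 0, "wy": 0, "wz": -0.7, "jaw": 0.3}, {"dx": 0, "dy": 0, "dz": 0, "wx": 0, "wy": 0, "wz": -0.7, "jaw": 0.3}, {"dx": 0, "dy": 0, "dz": 0, "wx": 0, "wy": 0, "wz": -0.5, "jaw": 0.3}, {"dx": 0, "dy": 0, "dz": 0, "wx": 0, "wy": 0, "wz": 0, "jaw": 0.3}]'

```text
time: 18.05
tool_pos: [0.5212, -0.0435, 0.1006]
tcp_rot: [2.118, 2.319, 0.0]
wrist_force: [4.2, -2.0, -5.4]
width: 0.46
```

```bash
python3 -c "
from h import *
sm(4)"
```

```text
t 18.2 q6deg -12.6 Tz 0.195 +- 0.036 J6 0.11 [-0.089  0.133  0.192  0.203] F [ 4.3 -2.5 -5.4] z 0.1006
```

Call:
apply_moves --targets '[{"dx": 0, "dy": 0, "dz": 0, "wx": 0, "wy": 0, "wz": -0.3, "jaw": 0.3}, {"dx": 0, "dy": 0, "dz": 0, "wx": 0, "wy": 0, "wz": 0, "jaw": 0.3}]'

```text
time: 18.4
tool_pos: [0.5212, -0.0434, 0.1006]
tcp_rot: [2.083, 2.351, 0.0]
wrist_force: [5.3, -1.7, -4.8]
width: 0.461
```

```bash
python3 -c "
from h import *
sm(4)"
```

```text
t 18.55 q6deg -14.38 Tz 0.002 +- 0.012 J6 -0.045 [-0.159 -0.034  0.003  0.011] F [ 4.8 -2.3 -5.1] z 0.1006
```

Notch 2 is at 3.7° and notch 3 at −14.4°, which matches 18° spacing with no slip. Two clicks remain.

Call:
apply_moves --targets '[{"dx": 0, "dy": 0, "dz": 0, "wx": 0, "wy": 0, "wz": -0.7, "jaw": 0.3}, {"dx": 0, "dy": 0, "dz": 0, "wx": 0, "wy": 0, "wz": -0.7, "jaw": 0.3}, {"dx": 0, "dy": 0, "dz": 0, "wx": 0, "wy": 0, "wz": -0.7, "jaw": 0.3}, {"dx": 0, "dy": 0, "dz": 0, "wx": 0, "wy": 0, "wz": -0.6, "jaw": 0.3}, {"dx": 0, "dy": 0, "dz": 0, "wx": 0, "wy": 0, "wz": 0, "jaw": 0.3}]'

```text
time: 19.05
tool_pos: [0.5211, -0.0434, 0.1006]
tcp_rot: [1.729, 2.622, -0.0]
wrist_force: [5.3, -2.8, -4.9]
width: 0.457
```

```bash
python3 -c "
from h import *
sm(4)"
```

```text
t 19.2 q6deg -30.6 Tz 0.196 +- 0.038 J6 0.073 [-0.156  0.094  0.159  0.196] F [ 4.4 -2.6 -5.2] z 0.1006
```

Call:
apply_moves --targets '[{"dx": 0, "dy": 0, "dz": 0, "wx": 0, "wy": 0, "wz": -0.3, "jaw": 0.3}, {"dx": 0, "dy": 0, "dz": 0, "wx": 0, "wy": 0, "wz": 0, "jaw": 0.3}]'

```text
time: 19.4
tool_pos: [0.5212, -0.0434, 0.1006]
tcp_rot: [1.69, 2.648, 0.0]
wrist_force: [4.0, -3.5, -5.4]
width: 0.463
```

```bash
python3 -c "
from h import *
sm(4)"
```

```text
t 19.55 q6deg -32.36 Tz 0.029 +- 0.017 J6 -0.039 [-0.167 -0.026  0.015  0.023] F [ 3.8 -2.8 -5.6] z 0.1006
```

Call:
apply_moves --targets '[{"dx": 0, "dy": 0, "dz": 0, "wx": 0, "wy": 0, "wz": -0.7, "jaw": 0.3}, {"dx": 0, "dy": 0, "dz": 0, "wx": 0, "wy": 0, "wz": -0.7, "jaw": 0.3}, {"dx": 0, "dy": 0, "dz": 0, "wx": 0, "wy": 0, "wz": -0.7, "jaw": 0.3}, {"dx": 0, "dy": 0, "dz": 0, "wx": 0, "wy": 0, "wz": -0.4, "jaw": 0.3}, {"dx": 0, "dy": 0, "dz": 0, "wx": 0, "wy": 0, "wz": 0, "jaw": 0.3}]'

```text
time: 20.05
tool_pos: [0.5211, -0.0435, 0.1006]
tcp_rot: [1.329, 2.846, -0.0]
wrist_force: [4.5, -2.4, -5.9]
width: 0.46
```

```bash
python3 -c "
from h import *
sm(4)"
```

```text
t 20.2 q6deg -47.37 Tz 0.177 +- 0.053 J6 0.081 [-0.078  0.087  0.154  0.163] F [ 4.5 -2.4 -5.5] z 0.1006
```

Call:
apply_moves --targets '[{"dx": 0, "dy": 0, "dz": 0, "wx": 0, "wy": 0, "wz": -0.25, "jaw": 0.3}, {"dx": 0, "dy": 0, "dz": 0, "wx": 0, "wy": 0, "wz": -0.24, "jaw": 0.3}, {"dx": 0, "dy": 0, "dz": 0, "wx": 0, "wy": 0, "wz": 0, "jaw": 0.3}, {"dx": 0, "dy": 0, "dz": 0, "wx": 0, "wy": 0, "wz": 0, "jaw": 0.3}]'

```text
time: 20.6
tool_pos: [0.5211, -0.0434, 0.1006]
tcp_rot: [1.258, 2.879, -0.0]
wrist_force: [4.7, -2.2, -4.7]
width: 0.457
```

```bash
python3 -c "
from h import *
sm(4)"
```

```text
t 20.75 q6deg -50.3 Tz 0.028 +- 0.051 J6 0.036 [0.033 0.038 0.037 0.037] F [ 4.8 -2.5 -4.6] z 0.1006
```

Fifth notch reached, with torque about 0 and total opening 90.3° from notch 0. Now I push home while still gripping.

Call:
apply_moves --targets '[{"dx": 0, "dy": 0, "dz": 0, "wx": 0, "wy": 0, "wz": -0.04, "jaw": 0.3}, {"dx": 0, "dy": 0, "dz": 0.1, "wx": 0, "wy": 0, "wz": 0, "jaw": 0.3}, {"dx": 0, "dy": 0, "dz": 0.1, "wx": 0, "wy": 0, "wz": 0, "jaw": 0.3}, {"dx": 0, "dy": 0, "dz": 0.1, "wx": 0, "wy": 0, "wz": 0, "jaw": 0.3}, {"dx": 0, "dy": 0, "dz": 0, "wx": 0, "wy": 0, "wz": 0, "jaw": 0.3}]'

```text
time: 21.25
tool_pos: [0.5212, -0.0435, 0.0924]
tcp_rot: [-1.25, -2.882, 0.0]
wrist_force: [-0.3, -1.6, 6.0]
width: 0.459
```

```bash
python3 -c "
from h import *
sm(4)"
```

```text
t 21.4 q6deg -50.59 Tz -0.085 +- 0.031 J6 -0.055 [-0.055 -0.058 -0.055 -0.054] F [-0.1 -1.8  6. ] z 0.0925
```

The TCP is back at z = 0.0924 m with +6 N, the same as at the first grip when locked. I'll press a touch more, then let go and rise.

Call:
apply_moves --targets '[{"dx": 0, "dy": 0, "dz": 0.04, "wx": 0, "wy": 0, "wz": 0, "jaw": 0.3}, {"dx": 0, "dy": 0, "dz": 0, "wx": 0, "wy": 0, "wz": 0, "jaw": 0.3}, {"dx": 0, "dy": 0, "dz": -0.04, "wx": 0, "wy": 0, "wz": 0, "jaw": 0.3}, {"dx": 0, "dy": 0, "dz": 0, "wx": 0, "wy": 0, "wz": 0, "jaw": 0.6}, {"dx": 0, "dy": 0, "dz": 0, "wx": 0, "wy": 0, "wz": 0, "jaw": 1}]'

```text
time: 21.9
tool_pos: [0.5202, -0.0429, 0.091]
tcp_rot: [-1.249, -2.88, -0.0]
wrist_force: [0.1, 0.5, -0.1]
width: 0.752
```

Call:
apply_moves --targets '[{"dx": 0, "dy": 0, "dz": 0, "wx": 0, "wy": 0, "wz": 0, "jaw": 1}, {"dx": 0, "dy": 0, "dz": 0, "wx": 0, "wy": 0, "wz": 0, "jaw": 1}, {"dx": 0, "dy": 0, "dz": 0, "wx": 0, "wy": 0, "wz": 0, "jaw": 1}]'

```text
time: 22.2
tool_pos: [0.5208, -0.0432, 0.0913]
tcp_rot: [-1.249, -2.882, 0.0]
wrist_force: [0.6, -0.4, -0.1]
width: 1.001
```

```bash
python3 -c "
from h import *
sm(3);st()
c=cam('side');cv2.imwrite('pics/s6.png',cv2.resize(c['color'][140:230,270:390,::-1],None,fx=6,fy=6))"
```

```text
t 22.3 q6deg -50.62 Tz -0.018 +- 0.014 J6 0.0 [0. 0. 0.] F [-0.  -0.3 -0.4] z 0.0914
t 22.3 F [-0.53 -0.47 -0.45] T [-0.066  0.026 -0.008] p [ 0.521  -0.0433  0.0914] w 0.995 q6 -0.8835
```

View pics/s6.png

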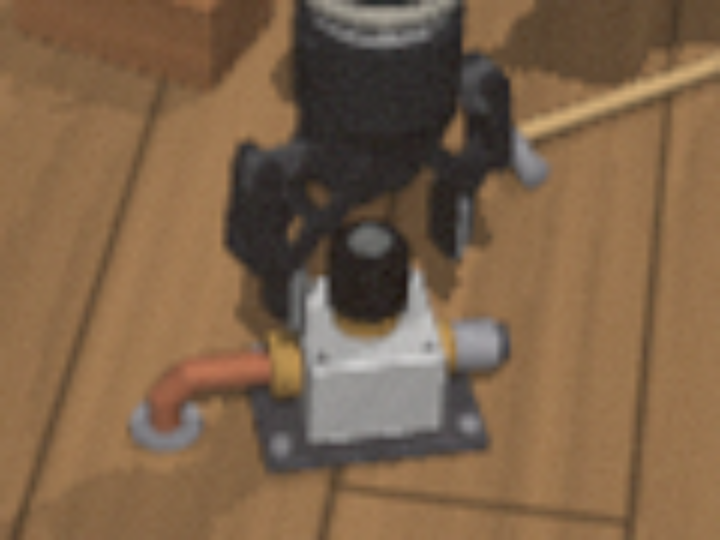

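The knob sits lower again (disc at about (370,238) in the crop, against 225 when it was up) and the fingers are clear of it. I'll rise and check its height from two views.

Call:
apply_moves --targets '[{"dx": 0, "dy": 0, "dz": -0.5, "wx": 0, "wy": 0, "wz": 0, "jaw": 1}, {"dx": 0, "dy": 0, "dz": -0.9, "wx": 0, "wy": 0, "wz": 0, "jaw": 1}, {"dx": 0, "dy": 0, "dz": -0.9, "wx": 0, "wy": 0, "wz": 0, "jaw": 1}, {"dx": 0, "dy": 0, "dz": -0.9, "wx": 0, "wy": 0, "wz": 0, "jaw": 1}, {"dx": 0, "dy": 0, "dz": -0.9, "wx": 0, "wy": 0, "wz": 0, "jaw": 1}]'

```text
time: 22.85
tool_pos: [0.5209, -0.0434, 0.2156]
tcp_rot: [-1.249, -2.882, -0.0]
wrist_force: [0.1, 0.2, -0.3]
width: 0.998
```

Call:
apply_moves --targets '[{"dx": -1, "dy": 0, "dz": 0, "wx": 0, "wy": 0, "wz": 0, "jaw": 1}, {"dx": -0.5, "dy": 0, "dz": 0, "wx": 0, "wy": 0, "wz": 0, "jaw": 1}, {"dx": 0, "dy": 0, "dz": 0, "wx": 0, "wy": 0, "wz": 0, "jaw": 1}, {"dx": 0, "dy": 0, "dz": 0, "wx": 0, "wy": 0, "wz": 0, "jaw": 1}]'

```text
time: 23.25
tool_pos: [0.5508, -0.0761, 0.2131]
tcp_rot: [-1.249, -2.879, 0.001]
wrist_force: [0.3, 0.1, 0.2]
width: 1.0
```

```bash
python3 - <<'E'
from h import *
st()
c=cam('wrist');cv2.imwrite('pics/w7.png',c['color'][:,:,::-1]);np.save('w7.npy',c,allow_pickle=True)
cs=cam('side');cv2.imwrite('pics/s7.png',cs['color'][:,:,::-1])
for o in disc(c,(260,400,90,260)): print(o, plane(c,*o[2],.106).round(4))
a=cs['color'][165:225,280:370].max(2)
m=(a<65).astype(np.uint8);n,l,s,ce=cv2.connectedComponentsWithStats(m)
print([ (s[i].tolist(),(ce[i]+[280,165]).round(2)) for i in range(1,n) if s[i,4]>60])
E
```

```text
t 23.25 F [0.27 0.11 0.24] T [-0.008 -0.039 -0.013] p [ 0.5508 -0.0761  0.2131] w 1.0 q6 -0.9343
(np.int32(-1), 55.0, array([281.5, 188.5]), 18.4) [ 0.5182 -0.0844  0.106 ]
(np.int32(-1), 78.5, array([345.6, 180.1]), 7.1) [ 0.5522 -0.0429  0.106 ]
(np.int32(-1), 178.0, array([270.5, 149.5]), 12.7) [ 0.4905 -0.0662  0.106 ]
(np.int32(-1), 1572.0, array([316.5, 152. ]), 23.6) [ 0.5189 -0.0424  0.106 ]
(np.int32(10), 555.0, array([316.7, 153.4]), 13.8) [ 0.5198 -0.0431  0.106 ]
[([45, 12, 13, 17, 152], array([330.92, 186.12]))]
```

View pics/w7.png

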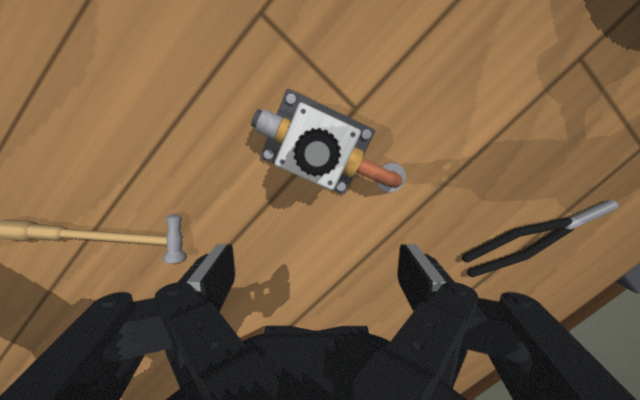

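View pics/s7.png

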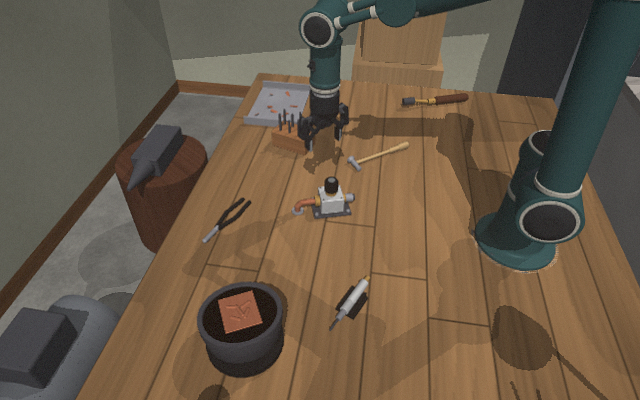

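In the side view the knob's black mask is the same as at the start: box identical, 152 px, centroid (330.9,186.1). So the knob is home. The hammer, handpiece and punch block lie where they were, and the arm is clear. Handing in.

```bash
python3 -c "
from workcell import job
print(job.finish_job())"
```

```text
the job is handed in; nothing more can be done
None
```

The valve is at the fifth click, locked, and let go. The job was handed in at about 23 s of the 70 s limit, and the system reports no verdict.

- **Unlock:** I gripped the knob at 40 N and pulled it up; the tool rose 8.2 mm, which matches the 8 mm travel.
- **Close:** I wound it clockwise through three clicks. The last notch was at q6 ≈ 40.1°. Just past it the torque climbed to 0.34 Nm, against at most about 0.2 Nm at any click, so it met the stop gently and well under the 0.85 Nm jam limit.
- **Open:** I felt five notches anticlockwise, at q6 ≈ 21.8, 3.7, −14.4, −32.5 and −50.4°. They are evenly spaced at 18°, which means the grip did not slip. I stopped at the fifth with the torque near zero.
- **Lock and release:** I pushed the knob home; the tool came back to the height and force it had at the first grip while locked. Then I opened the jaws and moved clear.

**Last checks:**
- In the side view the knob's outline has the same size and box as at the start, within 0.1 pixel in position. That agrees with it being home.
- The hammer, handpiece and punch block look unmoved in the same view. I judged that by eye and did not measure it.
- I could not read the nut directly, so the fifth click rests on the felt notches and the 90° turn.
- The first camera fix of the knob's axis differed from where the jaws settled by about 1 mm, within the stated calibration. It caused only about 5 N of side force.
- My first batch of moves was refused for missing keys, and nothing moved.

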